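# True up the turned king on the paint wheel

## Task

The turned wooden king stands off-centre on the little decorating turntable and has to run true before it is sprayed. With light taps of a fingertip, never gripping, lifting or toppling it, nudge it until its foot stands inside the innermost ring of the wheel with an even gap all round; then push the wheel round between a quarter and a half turn with a finger, either way, so that the next side of the king comes to the front, and leave everything standing still. Leave all the other things on the bench where they are.

Things in the scene. Friction and masses are not known exactly. Their poses are not given: they have to be found in the camera images.
- king: the king: turned plain wooden piece, 64 mm tall, 40 g, the only loose thing on the wheel. Foot 28 mm across (its widest part, 1.5 to 5.5 mm up), neck 13, collar and head 20. Only the middle 20 mm of its underside is flat: it rocks if pushed high and topples beyond 20 degrees; pushed slowly at the foot it slides upright and stops with the push. Origin: centre of the underside; z: its axis, up
- wheel_center (a point): centre of the wheel's flat top, on its turning axis. Bare aluminium disc, 120 mm across, 10 mm thick, top 60 mm above the bench, on a dark cast foot 110 mm across that is fixed to the bench. Dark grooves at 19.5, 30, 41 and 52 mm radius. z up; x points along the handle
- handle (a point): middle of the black grip of the wheel's handle, a level round rod sticking out from the rim: 12 mm thick, 62 to 102 mm from the wheel's axis; this point is on the rod's axis, 82 mm out, 6 mm below the wheel's top. Under the rod 48 mm of air down to the bench (the stand's foot reaches 55 mm from the axis)
- wheel (a joint): angle of the wheel, rad, growing anticlockwise seen from above; it turns freely both ways by more than a full turn from any start, with a light drag (about 0.6 N at the grip), and stays where it is left
- pawn_a: small plain wooden pawn, 18 x 34 mm tall, on the bench beside the stand, to be left alone; origin under its foot
- pawn_b: a second pawn like pawn_a, also beside the stand, to be left alone
- clear_cap: whitish can cap, 60 mm across, 29 mm high, to be left alone; origin under it
- slat_c: thin wooden slat lying flat, 30 x 160 x 5 mm, left of the stand, to be left alone; origin under its middle
- block: sanding block, 60 x 100 x 28 mm, to be left alone; origin under it
Mind the look-alikes: they are no part of the job. There is more than one size of the part that bears wheel_center; the job needs the larger.

How it is judged:
On the way, in this order (a step that is already met when the one before it is completed fails the run):
1. the king is tapped to the centre of the wheel and stands there by itself (horizontal distance between king and wheel_center below 0.005 m and angle between king's own z axis and vertical below 0.06 rad and z of king in the frame of wheel_center between -0.003 and 0.003 m and linear speed of king below 0.015 m/s and contact force between the fingers and king below 0.02 N), for 0.3 s.
2. the wheel is pushed round, the king standing centred on it (distance of handle from where it was at the start of the episode above 0.105417 m and horizontal distance between king and wheel_center below 0.005 m), for 0.2 s.
At the end, for the whole second after the job is handed in: the king stands upright and still on the wheel, its axis within 5 mm of the wheel's axis (its foot inside the innermost groove); the wheel is at rest, turned at least 80 degrees away from its starting position either way; all the other things still stand where they stood (all of step 2 and angle between king's own z axis and vertical below 0.06 rad and z of king in the frame of wheel_center between -0.003 and 0.003 m and linear speed of king below 0.015 m/s and velocity of joint wheel between -0.05 and 0.05 rad/s and angle between each of pawn_a, pawn_b, clear_cap, slat_c, block's own z axis and vertical below 0.1 rad); the robot touches nothing.
It fails at once if the king is toppled (tilted beyond 20 degrees) (angle between king's own z axis and vertical above 0.35 rad).
It fails at once if the king is lifted off the wheel (z of king in the frame of wheel_center above 0.009 m).
It fails at once if the king is knocked off the wheel (z of king in the frame of wheel_center below -0.01 m).
It fails at once if the king is squeezed, gripped or hit hard (more than 8 N) (contact force between the fingers and king above 8 N).
It fails at once if another thing on the bench is moved by more than 15 mm (distance of any of pawn_a, pawn_b, clear_cap, slat_c, block from where it was at the start of the episode above 0.015 m).
It also fails if it takes over 67 s, if anything falls off the work surface, if the arm or the gripper's body presses on something with over 40 N, if the wrist force passes 120 N, or if a joint passes its speed limit or range.

## Robot

A 7-joint arm with a two-finger parallel gripper is mounted at the origin on a cart in front of the work surface, level with it; the furniture and walls round the work are solid. World frame = base frame: x ahead of the robot, y to its left, z up, the work surface at z = 0. Lengths are in m, angles in rad, forces in N, time in s.
With the tool pointing down it reaches from about 0.4 to 0.85 m from the base axis. Payload 10.4 kg.
Tool frame: the origin (TCP) lies on the centre line of the jaws, within the pads' length; the fingertips stand r.tip_extent ahead of it and the grasp point (between the pads) lies 8 mm behind it (r.tip_extent is the distance from the TCP to the fingertips, in m); z points along the fingers, y is the direction in which the jaws open and shut (so a half turn about z gives the same grasp; the last joint's range is limited). The gripper opens to 87 mm and grips with 3 to 60 N. Pads are 19 mm wide; open, the fingers measure 117 mm over their backs; the gripper's body (75 mm by 190 mm) begins 51 mm behind the grasp point.
Start: joints at [1.287, 0.332, -0.065, 1.46, 0.022, 1.35, -0.088], TCP at [0.161, -0.604, 0.234] pointing down, gripper open.
Joint ranges: [-2.6, 2.6], [-0.5, 2.12], [-1.47, 1.34], [0.16, 2.42], [-1.27, 4.41], [0.06, 2.06], [-2.6, 2.6]. Speed limits (rad/s): [2.22, 2.22, 2.79, 2.79, 3.14, 3.14, 3.14].

## Interface

Orientations are given as a unit quaternion [x, y, z, w].
In Python, from bench import r gives the robot as it stands.
- The arm moves only by the shell command python3 -m jog 'ROWS' [FORCE]. ROWS is JSON, a list of rows, each a list of 7 numbers: the shift along the tool's x, y, z in cm, then the turn, a rotation vector about the tool's x, y, z in rad, then the opening, from -1 (shut) to 1 (fully open). In form: [[tx, ty, tz, wx, wy, wz, jaw], ...]. A call has 1 to 20 rows; each row shifts and turns the commanded pose from where the row before left it, along the tool's axes as they then stand; what a row does not reach is not made up. A row lasts 1/8 s, in which the tool goes at most 62.5 mm and 10.7 degrees, less where a joint would pass 70% of its speed; a pose out of reach is approached as far as the arm can. A call with a gripper value outside its range is refused whole. The fingers move at their own pace and stop on an object; FORCE is the grip in N (left out, the last holds). Time passes only in rows, so rows that do not move let the fingers close. It gives the time, the measured TCP pose, the force and the opening at its end, in the units of the state.
- r.read_state(): the state, without advancing time (a new reading comes with each control period).
- r.camera(name): name is "side" or "top" or "wrist"; returns a dict with "frame" (384x512x3 uint8, red, green, blue), "fx", "fy", "cx", "cy" (pixels), "k1" (the pictures are not rectified: a ray, as slopes to the right and down, at radius r is drawn at 1 + k1 r^2 times it, then the intrinsics apply), "camera_from_world" (4x4, takes a point from world to camera coordinates). Camera axes: x right, y down, z forward; pixel columns grow to the right and rows downward; lengths in m; the calibration is good to about 2 mm. A picture is of the moment at which its call begins. There is no depth.
- r.close_job(): hands the job in, once; it reports no verdict.
Trained networks look in a picture, given as the dict that the camera call returned (one of the last four; its "shot" number tells which), for a name from the list of things; names that differ only in an ending like _2 or _b are one class to them, and where a whole thing is asked for, a point or a joint stands for the part that bears it (a point fixed in the world has none). Each returns a list of dicts, best first, with "score" (0 to 1); they miss things now and then, are a little off and sometimes report something else, mostly with a low value. They report only what shows in the picture. A call takes as long as a camera call. They do not tell look-alikes from the thing itself.
- r.search_frame(picture, thing): "rect" ([left, top, right, bottom] in pixels, round what is visible of it).
The state is a dict: "time": time; "joint_positions": joint angles; "joint_vel": joint speeds; "joint_torque": joint torques, N m; "ee_pos": TCP position; "eef_rot": TCP orientation; "ft_force": force on the tool from outside, world axes, zero at the start; "torque": the same for the moment, N m; "width": finger opening in m.
Only numpy, scipy, OpenCV 4.12 (cv2) and the standard library are available. Lean on these libraries where they do the work, as an engineer would, in place of code of your own. Each camera call takes 0.05 s, during which the arm holds its last target.

## Working session

There is one attempt and no reset: what is moved stays moved. The work goes in short steps, Python scripts to look and compute and a shell command to move; the robot and the scene stay as the last step left them, time stands still between calls to the robot, and variables do not carry over. Pictures are saved under pics/ and viewed, and the job is handed in when it is done.

```bash
ls; mkdir -p pics
python3 - <<'E'
from bench import r
import cv2
print(r.read_state()); print(r.tip_extent)
for n in ["side","top","wrist"]:
    p=r.camera(n); cv2.imwrite(f"pics/a_{n}.png",p["frame"][:,:,::-1])
    print(n,p["fx"],p["cx"],p["cy"],p["k1"],p["camera_from_world"].tolist() if hasattr(p["camera_from_world"],'tolist') else p["camera_from_world"])
    if n!="wrist":
        for t in ["king","wheel_center","handle","wheel"]:
            print(t,[(d["rect"],round(d["score"],2)) for d in r.search_frame(p,t)])
E
```

```text
pics
{'time': 0.0, 'joint_positions': array([ 1.28737848,  0.33286928, -0.06470421,  1.46096099,  0.02162862,
        1.34988442, -0.08847705]), 'joint_vel': array([-0.00152012, -0.00028507,  0.00077718, -0.00062194,  0.00132882,
       -0.0010878 ,  0.00233729]), 'joint_torque': array([-3.99990913e-04, -6.23265266e+01,  2.42438132e-02, -3.89882076e+01,
       -6.14642724e-02,  3.99602135e-02,  1.92532234e-04]), 'ee_pos': array([ 0.16106048, -0.60350251,  0.23274617]), 'eef_rot': array([ 9.91504996e-01,  1.30066654e-01, -1.38561649e-04, -6.99191862e-04]), 'ft_force': array([ 0.33977989, -0.26443736, -0.6530336 ]), 'torque': array([-0.00310775,  0.00339015, -0.06913285]), 'width': 0.0870026205583142}
0.011
side 474.42256254577006 256.11647788490734 189.0575532920837 -0.11495091211721895 [[-0.9381468601045914, -0.3459591742829011, -0.013882312681589576, 0.5663121514281046], [-0.2206798275814827, 0.6283569332033426, -0.7459678131085127, 0.06483291222708557], [0.26679745608701605, -0.6967638152378344, -0.6658372948406491, 1.3675707518848674], [0.0, 0.0, 0.0, 1.0]]
king [([240.1, 193.0, 2
[... 651 characters left out ...]
0426341], [0.0, 0.0, 0.0, 1.0]]
king [([212.0, 191.5, 219.2, 200.7], 0.62)]
wheel_center [([264.8, 211.6, 305.6, 242.7], 0.94), ([206.6, 160.6, 245.6, 211.1], 0.6)]
handle [([266.7, 214.7, 304.9, 243.0], 0.87), ([207.0, 160.5, 250.7, 207.1], 0.67)]
wheel [([263.8, 217.8, 305.8, 237.5], 0.89), ([212.1, 162.2, 245.0, 211.1], 0.65)]
wrist 312.2325765556277 256.39902242144063 186.89044923371074 -0.017174096949196603 [[0.25781538120574365, -0.9661939984651496, -0.000621726358876685, -0.6259349868211039], [-0.931710890691109, -0.24878431976763024, 0.26461515150372605, -0.03219050603437009], [-0.25582424705512086, -0.06764258693815352, -0.9643538951292707, 0.3901761465922605], [0.0, 0.0, 0.0, 1.0]]
```

Run:
```python
import cv2
for n,(x0,y0,x1,y1) in {"side":(170,120,370,270),"top":(170,120,370,270)}.items():
    i=cv2.imread(f"pics/a_{n}.png"); cv2.imwrite(f"pics/b_{n}.png",cv2.resize(i[y0:y1,x0:x1],None,fx=4,fy=4,interpolation=cv2.INTER_CUBIC))
```

```text
(no output)
```

View pics/a_top.png

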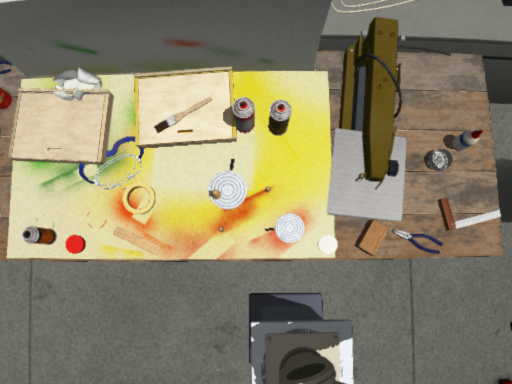

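View pics/a_side.png

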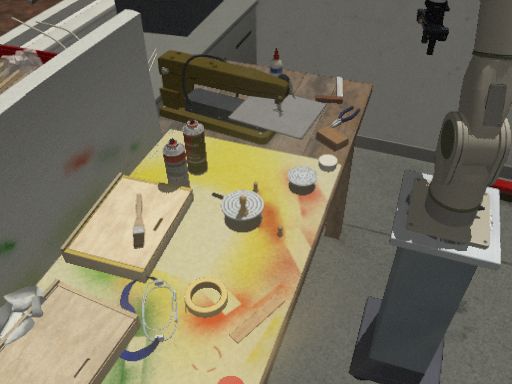

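```bash
sleep 1
```

```text
(no output)
```

View pics/b_top.png

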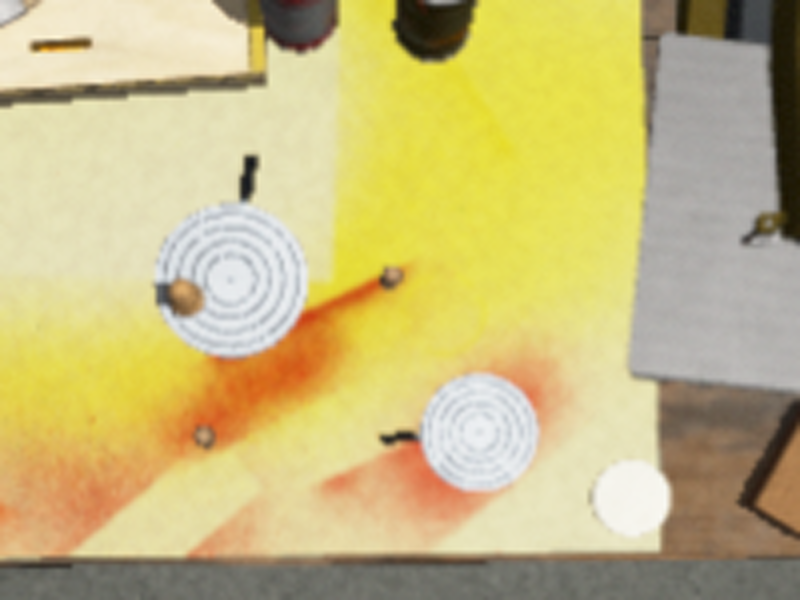

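View pics/b_side.png

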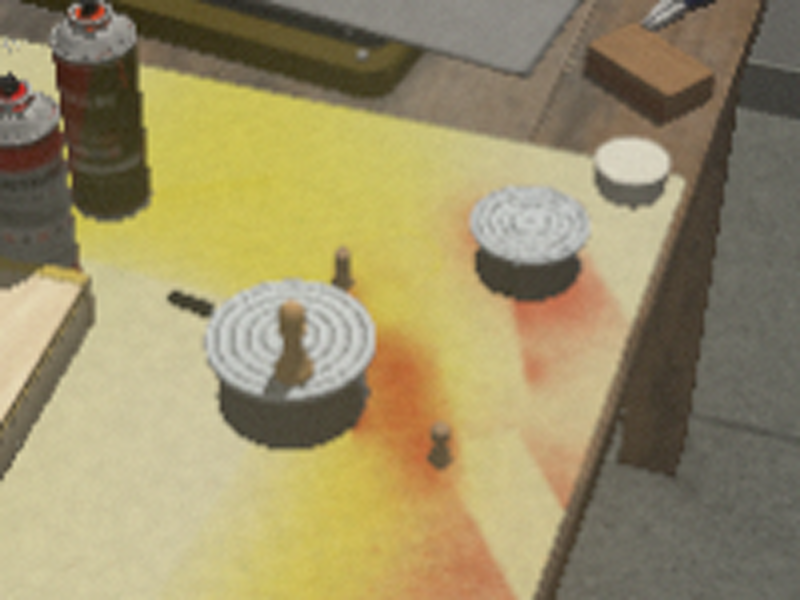

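The top picture shows the large wheel centred near (228,190). The king stands left of centre with its head near (216,194), and the handle points away from the robot near (232,164). Pawns stand at (267,189) and (221,229). The smaller look-alike wheel at (290,228) is to be ignored.

```bash
cat > h.py <<'E'
import numpy as np, cv2
from bench import r
def und(p,uv):
    K=np.array([[p["fx"],0,p["cx"]],[0,p["fy"],p["cy"]],[0,0,1.]])
    return cv2.undistortPoints(np.array(uv,float).reshape(-1,1,2),K,np.array([p["k1"],0,0,0.])).reshape(-1,2)
def plane(p,uv,z):
    T=np.array(p["camera_from_world"]);R=T[:3,:3];o=-R.T@T[:3,3]
    d=np.c_[und(p,uv),np.ones(len(np.reshape(uv,(-1,2))))]@R
    return o+d*((z-o[2])/d[:,2])[:,None]
def proj(p,X):
    T=np.array(p["camera_from_world"]);K=np.array([[p["fx"],0,p["cx"]],[0,p["fy"],p["cy"]],[0,0,1.]])
    return cv2.projectPoints(np.array(X,float).reshape(-1,3),cv2.Rodrigues(T[:3,:3])[0],T[:3,3],K,np.array([p["k1"],0,0,0.]))[0].reshape(-1,2)
def ring(c,rad,z=None,n=40):
    a=np.linspace(0,2*np.pi,n);return np.c_[c[0]+rad*np.cos(a),c[1]+rad*np.sin(a),np.full(n,c[2] if z is None else z)]
def save(p,fn,polys=(),box=None,s=4):
    f=cv2.cvtColor(p["frame"],cv2.COLOR_RGB2BGR)
    x0,y0,x1,y1=box or (0,0,512,384)
    f=cv2.resize(f[y0:y1,x0:x1],None,fx=s,fy=s,interpolation=cv2.INTER_CUBIC)
    for X,col in polys:
        q=(proj(p,X)-[x0,y0]+.5)*s
        cv2.polylines(f,[q.astype(np.int32).reshape(-1,1,2)],False,col,1)
    cv2.imwrite("pics/"+fn,f)
E
python3 - <<'E'
from h import *
p=r.camera("top")
c=plane(p,[[227.6,189.6]],.06)[0]; k=plane(p,[[216.1,193.7]],.12)[0]; hd=plane(p,[[232.2,164.2]],.054)[0]
a=plane(p,[[267.6,189]],.03)[0]; b=plane(p,[[221,228.8]],.03)[0]
print(c,k,hd,a,b, hd-c,k-c)
save(p,"c_top.png",[(ring(c,.06),(0,0,255)),(ring(c,.0195),(255,0,0)),(ring(k,.014,.065),(0,255,0)),(ring(k,.01,.12),(0,255,0))],(190,140,290,240),6)
q=r.camera("side")
save(q,"c_side.png",[(ring(c,.06),(0,0,255)),(ring(c,.0195),(255,0,0)),(ring(k,.014,.065),(0,255,0)),(ring(k,.01,.12),(0,255,0))],(190,160,290,240),6)
s=r.read_state(); print(s["ee_pos"],s["time"])
E
```

```text
[0.55933787 0.22553416 0.06      ] [0.53819867 0.25529151 0.12      ] [0.64047686 0.21156442 0.054     ] [0.56464488 0.10131024 0.03      ] [0.44055018 0.24827842 0.03      ] [ 0.08113899 -0.01396974 -0.006     ] [-0.0211392   0.02975735  0.06      ]
[ 0.16116081 -0.60389664  0.23358914] 0.65
```

View pics/c_top.png

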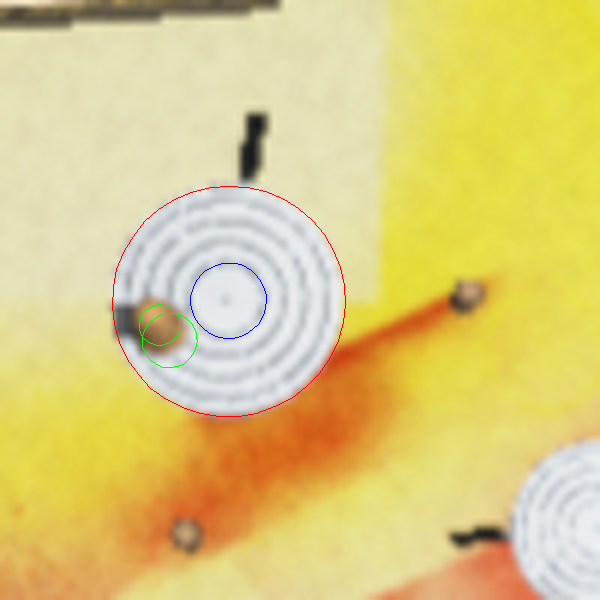

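View pics/c_side.png

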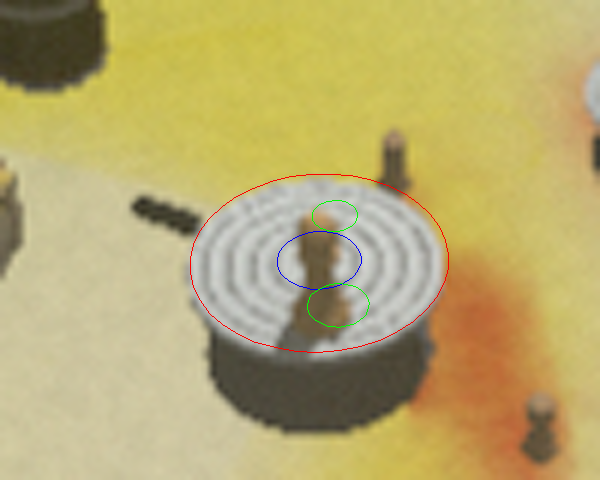

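View pics/a_wrist.png

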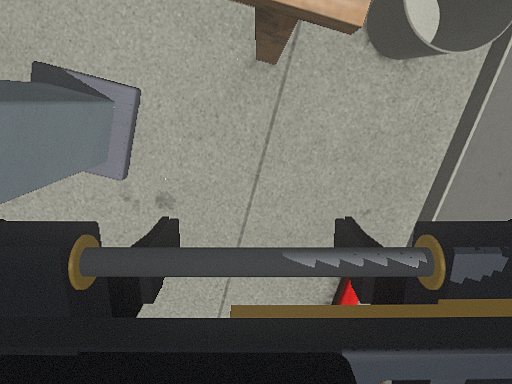

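The king's foot sits about 40 mm from the wheel's centre, on the +y, −x side. Because the king (64 mm) is taller than the fingers reach below the gripper body, I'll have to push with the tool tilted. First I'll travel over for a wrist view.

```bash
python3 -m jog '[[3.7,-3.65,-0.5,0,0,0,1],[3.7,-3.65,-0.5,0,0,0,1],[3.7,-3.65,-0.5,0,0,0,1],[3.7,-3.65,-0.5,0,0,0,1],[3.7,-3.65,0,0,0,0,1],[3.7,-3.65,0,0,0,0,1],[3.7,-3.65,0,0,0,0,1],[3.7,-3.65,0,0,0,0,1],[3.7,-3.65,0,0,0,0,1],[2.4,-4.5,0,0,0,0,1],[2.4,-4.5,0,0,0,0,1],[2.4,-4.5,0,0,0,0,1],[2.4,-4.5,0,0,0,0,1],[2.4,-4.5,0,0,0,0,1],[2.4,-4.5,0,0,0,0,1],[2.4,-4.5,0,0,0,0,1],[2.4,-4.5,0,0,0,0,1]]'
python3 - <<'E'
from h import *
s=r.read_state(); print(s["time"],s["ee_pos"],s["eef_rot"],s["joint_positions"].round(2))
p=r.camera("wrist"); save(p,"d_w.png",s=1)
E
```

```text
time: 2.78
ee_pos: [0.4914, 0.1981, 0.2539]
eef_rot: [0.992, 0.13, 0.001, 0.0]
ft_force: [0.4, -0.5, -0.4]
width: 0.0871
2.775 [0.49135089 0.19805146 0.25386658] [9.91575215e-01 1.29531071e-01 5.15991449e-04 1.65909190e-04] [ 0.36  0.22 -0.93  1.64  0.18  1.37 -1.91]
```

View pics/d_w.png

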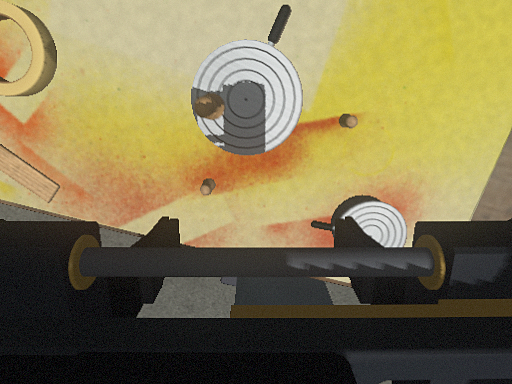

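Run:
```python
from h import *
p=r.camera("wrist")
c=plane(p,[[246.3,99.0]],.06)[0]; print(c)
save(p,"e_w.png",[(ring(c,.06),(0,0,255)),(ring(c,.0195),(255,0,0))],(180,0,310,160),5)
```

```text
[0.56011636 0.23458956 0.06      ]
```

View pics/e_w.png

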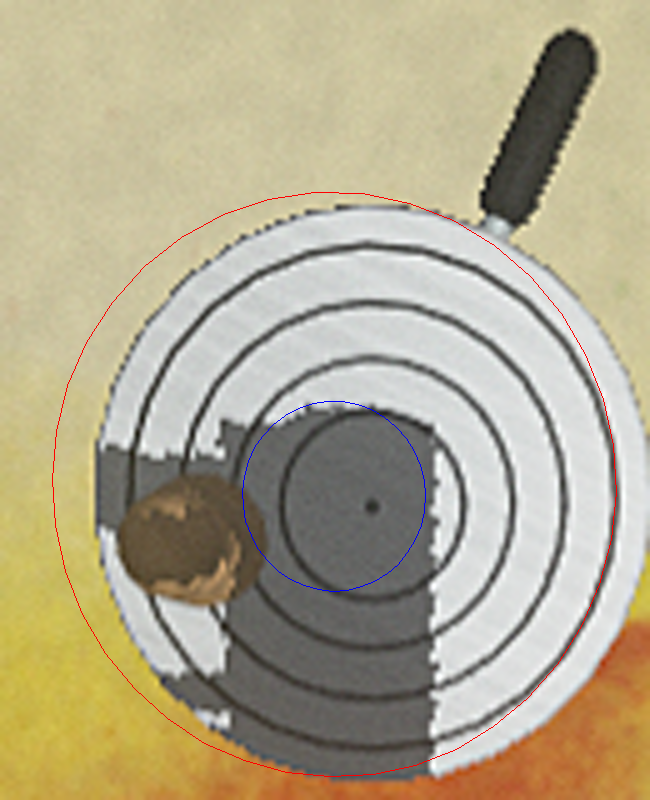

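Run:
```python
from h import *
p=r.camera("wrist")
c=plane(p,[[254.0,100.8]],.06)[0]; k=plane(p,[[220.1,107.0]],.0635)[0];hd=plane(p,[[180+538/5-.5,130/5]],.054)[0]
print(c,k,k-c,np.hypot(*(k-c)[:2]),np.degrees(np.arctan2(*(c-k)[1::-1])),(hd-c)*1000,np.degrees(np.arctan2(*(hd-c)[1::-1])))
P=[(ring(c,.06),(0,0,255)),(ring(c,.0195),(255,0,0)),(ring(k,.014,.0635),(0,255,0)),(ring(k,.01,.12),(255,255,0)),(np.array([k,k+[0,0,.06]]),(0,255,0))]
save(p,"f_w.png",P,(180,0,310,160),5)
q=r.camera("side")
save(q,"f_s.png",P,(190,160,290,240),7)
q=r.camera("top")
save(q,"f_t.png",P,(190,140,290,240),6)
```

```text
[0.55968794 0.22391455 0.06      ] [0.54408206 0.25685921 0.0635    ] [-0.01560589  0.03294466  0.0035    ] 0.036453999063490644 -64.65307965312591 [ 80.44809877 -13.14162499  -6.        ] -9.277625264904579
```

View pics/f_w.png

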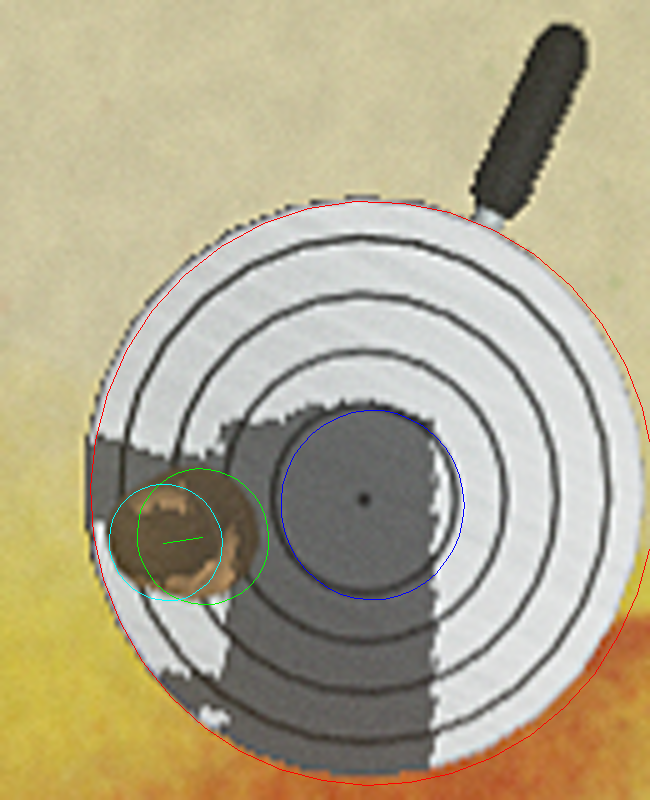

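View pics/f_s.png

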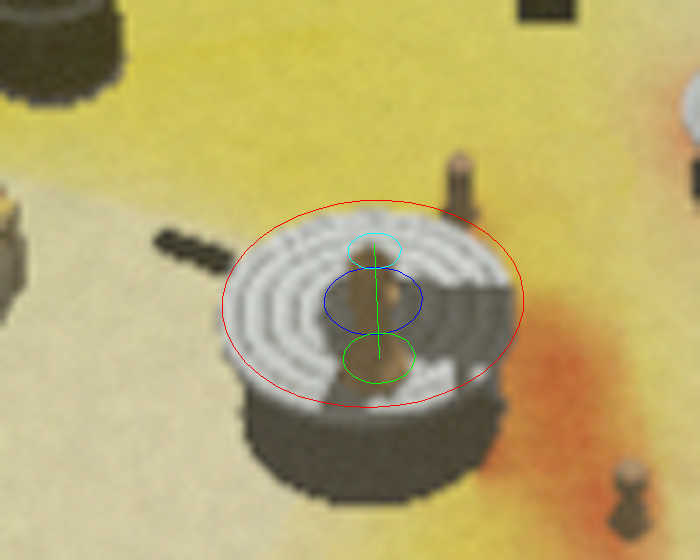

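View pics/f_t.png

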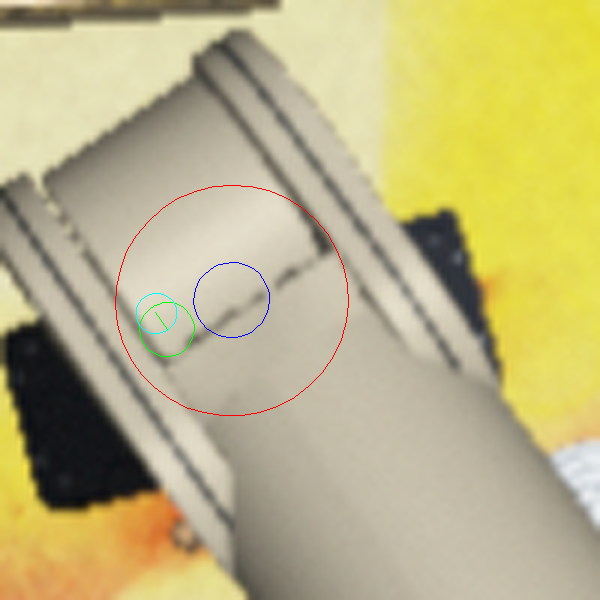

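The arm was still settling between those pictures. Corrected for that, the wheel centre is about (0.560, 0.225), and the king's foot is 36.5 mm from it, with the push direction at about −64.5°. The body starts 70 mm behind the fingertips, so a vertical tool clears the 64 mm king. I'll straddle the king with wide-open fingers and push with the rear finger.

```bash
python3 -m jog '[[0,0,0,0,0,-0.184,1],[2.4,-0.3,3,0,0,0,1],[2.4,-0.3,3,0,0,0,1],[2.5,-0.3,3,0,0,0,1],[0,0,0,0,0,0,1],[0,0,0,0,0,0,1],[0,0,0,0,0,0,1]]'
python3 - <<'E'
from h import *
s=r.read_state(); print(s["time"],s["ee_pos"],s["eef_rot"],s["joint_positions"].round(2))
p=r.camera("wrist"); save(p,"g_w.png",s=1)
print(np.array(p["camera_from_world"]))
q=r.camera("side"); save(q,"g_s.png",(),(170,110,310,240),5)
E
```

```text
time: 3.9
ee_pos: [0.5532, 0.2356, 0.165]
eef_rot: [0.975, 0.22, 0.001, 0.0]
ft_force: [-0.9, -0.6, 0.1]
width: 0.0868
3.9 [0.55323089 0.23557989 0.16496623] [9.75473259e-01 2.20115246e-01 1.01969275e-03 3.99403174e-04] [ 0.21  0.47 -0.89  1.58  0.38  1.27 -1.87]
[[ 4.29395194e-01 -9.03116573e-01  4.72460348e-04 -2.59344860e-02]
 [-8.71445396e-01 -4.14199398e-01  2.62719965e-01  5.65850738e-01]
 [-2.37071061e-01 -1.13222414e-01 -9.64872011e-01  4.81532230e-01]
 [ 0.00000000e+00  0.00000000e+00  0.00000000e+00  1.00000000e+00]]
```

View pics/g_w.png

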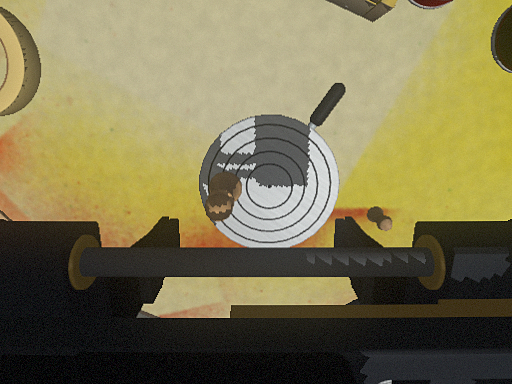

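View pics/g_s.png

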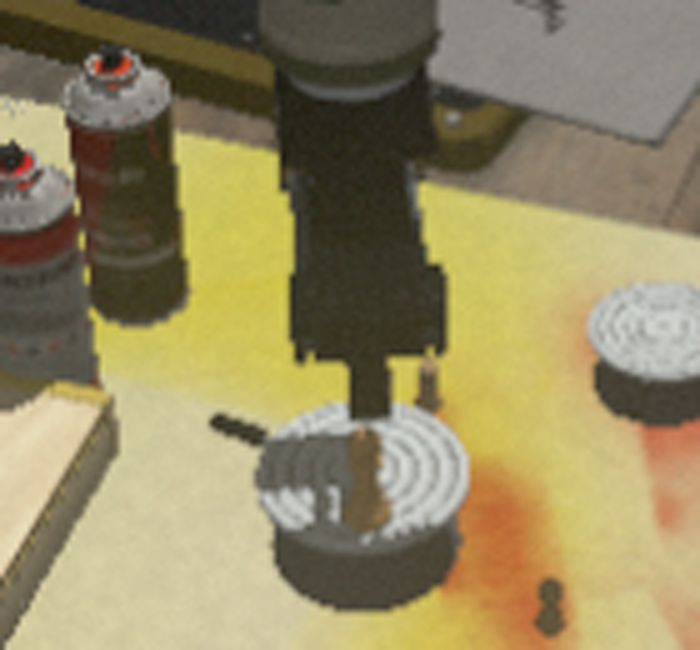

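Run:
```python
from h import *
p=r.camera("wrist"); s=r.read_state(); print(s["ee_pos"],s["time"])
c=np.array([.560,.2253,.06]);k=np.array([.544,.2583,.06])
P=[(ring(c,.06),(0,0,255)),(ring(c,.0195),(255,0,0)),(ring(k,.014,.0635),(0,255,0)),(ring(k,.01,.11),(255,255,0))]
save(p,"h_w.png",P,(190,105,350,255),5)
```

```text
[0.55312596 0.23588879 0.16449407] 4.05
```

View pics/h_w.png

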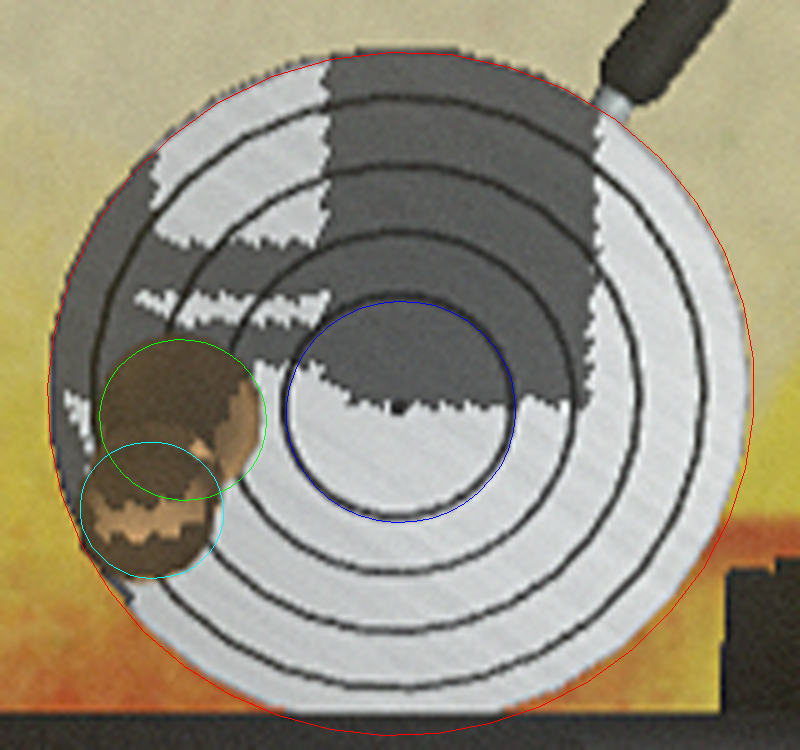

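The overlay fits well. Relative to the wheel centre, the king is about 38.8 mm back along the push axis and about 1 mm to the side.

```bash
python3 -m jog '[[0.26,-0.32,0,0,0,0,1],[0,0,2.5,0,0,0,1],[0,0,2.5,0,0,0,1],[0,0,2,0,0,0,1],[0,0,1.2,0,0,0,1],[0,0,0,0,0,0,1],[0,0,0,0,0,0,1],[0,0,0,0,0,0,1]]'
python3 - <<'E'
from h import *
q=r.camera("side"); save(q,"i_s.png",(),(170,110,310,240),5)
print(r.read_state()["ee_pos"],r.read_state()["eef_rot"])
p=r.camera("wrist"); save(p,"i_w.png",s=1)
E
```

```text
time: 5.05
ee_pos: [0.5543, 0.2405, 0.0823]
eef_rot: [0.975, 0.221, 0.001, -0.0]
ft_force: [0.4, -0.1, -0.2]
width: 0.0869
[0.55426964 0.24038934 0.08222024] [9.75381863e-01 2.20521894e-01 5.61072619e-04 2.41566900e-05]
```

View pics/i_s.png

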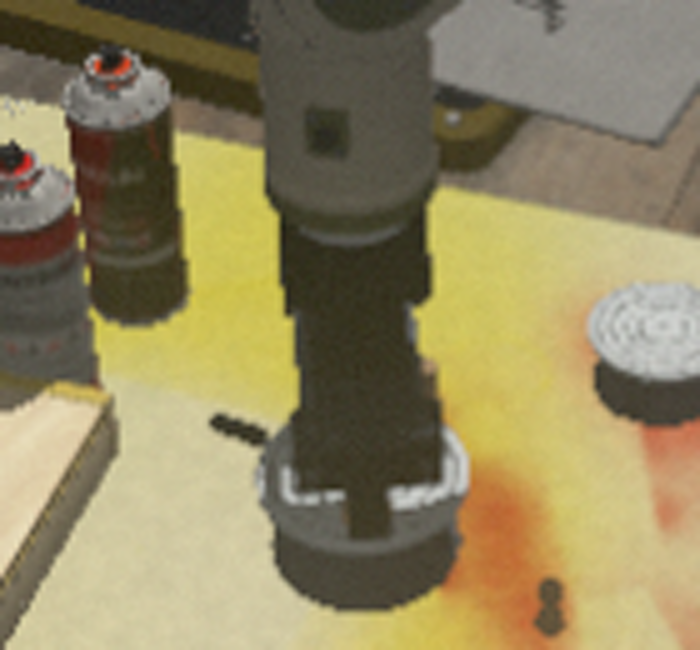

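View pics/i_w.png

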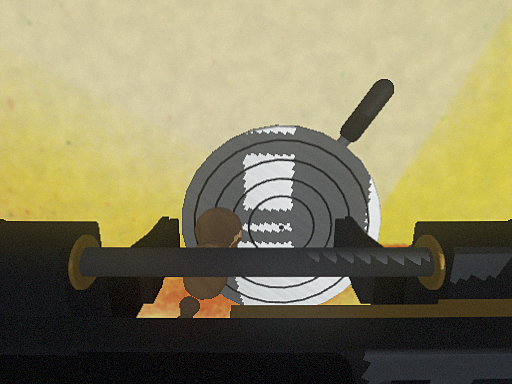

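```bash
python3 -m jog '[[0,0,0.45,0,0,0,1],[0,0,0.4,0,0,0,1],[0,0,0,0,0,0,1],[0,0,0,0,0,0,1]]'; python3 -m jog '[[0,0.2,0,0,0,0,1],[0,0.2,0,0,0,0,1],[0,0.2,0,0,0,0,1],[0,0.2,0,0,0,0,1],[0,0.2,0,0,0,0,1],[0,0.2,0,0,0,0,1],[0,0.2,0,0,0,0,1],[0,0.2,0,0,0,0,1],[0,0,0,0,0,0,1]]'
python3 - <<'E'
from h import *
q=r.camera("side"); save(q,"j_s.png",(),(170,110,310,240),5)
p=r.camera("wrist"); save(p,"j_w.png",s=1)
E
```

```text
time: 5.65
ee_pos: [0.5539, 0.2403, 0.073]
eef_rot: [0.975, 0.221, -0.0, 0.0]
ft_force: [0.9, -0.0, -0.2]
width: 0.0872
time: 6.78
ee_pos: [0.5609, 0.2256, 0.073]
eef_rot: [0.975, 0.22, 0.0, 0.0]
ft_force: [-0.2, -0.1, 0.6]
width: 0.0872
```

View pics/j_s.png

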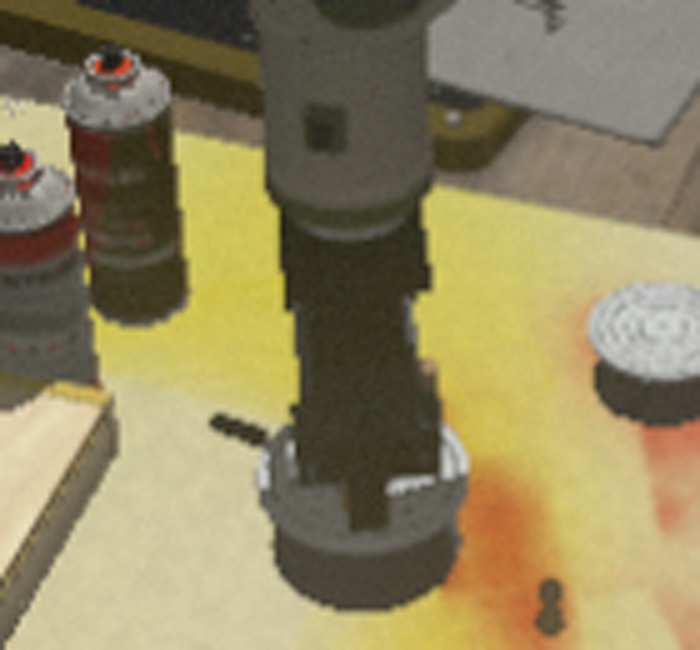

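View pics/j_w.png

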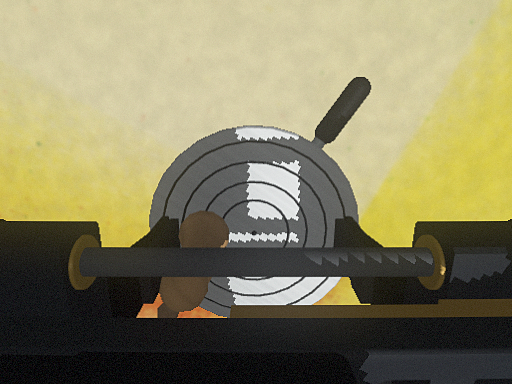

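```bash
python3 -m jog '[[0,0.2,0,0,0,0,1],[0,0.2,0,0,0,0,1],[0,0.2,0,0,0,0,1],[0,0.2,0,0,0,0,1],[0,0.2,0,0,0,0,1],[0,0.2,0,0,0,0,1],[0,0.2,0,0,0,0,1],[0,0.2,0,0,0,0,1],[0,0.2,0,0,0,0,1],[0,0.2,0,0,0,0,1],[0,0.2,0,0,0,0,1],[0,0.15,0,0,0,0,1],[0,0.15,0,0,0,0,1],[0,0.1,0,0,0,0,1],[0,0.1,0,0,0,0,1],[0,0,0,0,0,0,1],[0,0,0,0,0,0,1]]'
python3 - <<'E'
from h import *
print(r.read_state()["ee_pos"])
p=r.camera("wrist"); 
c=np.array([.5605,.2258,.06])
save(p,"k_w.png",[(ring(c,.0195),(255,0,0)),(ring(c,.06),(0,0,255))],(120,100,400,320),2.8)
E
```

```text
time: 9.0
ee_pos: [0.5724, 0.2014, 0.073]
eef_rot: [0.975, 0.221, -0.0, 0.0]
ft_force: [0.5, -0.5, -0.2]
width: 0.0868
[0.57238364 0.2013566  0.07299656]
```

View pics/k_w.png

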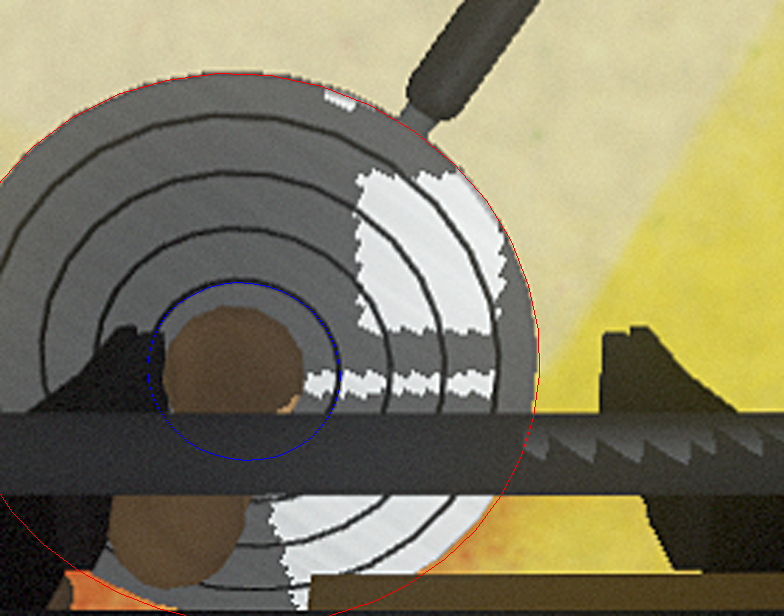

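```bash
python3 -m jog '[[0,0.1,0,0,0,0,1],[0,0.06,0,0,0,0,1],[0,0,0,0,0,0,1],[0,0,0,0,0,0,1],[0,-0.2,0,0,0,0,1],[0,-0.4,0,0,0,0,1],[0,-0.6,0,0,0,0,1],[0,-0.3,0,0,0,0,1],[0,0,-2,0,0,0,1],[0,0,-3,0,0,0,1],[0,0,-4,0,0,0,1],[-3,0,0,0,0,0,1],[-3,0,0,0,0,0,1],[0,0,0,0,0,0,1],[0,0,0,0,0,0,1],[0,0,0,0,0,0,1]]'
python3 - <<'E'
from h import *
print(r.read_state()["ee_pos"])
p=r.camera("wrist"); 
c=np.array([.5605,.2258,.06])
P=[(ring(c,.0195),(255,0,0)),(ring(c,.06),(0,0,255)),(ring(c,.014,.0635),(0,255,0))]
save(p,"l_w.png",P,(150,40,350,230),4)
q=r.camera("side")
save(q,"l_s.png",P,(190,160,290,240),7)
E
```

```text
time: 11.05
ee_pos: [0.513, 0.1881, 0.1634]
eef_rot: [0.975, 0.221, 0.0, -0.0]
ft_force: [-0.2, -0.2, -1.0]
width: 0.0867
[0.51304243 0.18807527 0.16340624]
```

View pics/l_w.png

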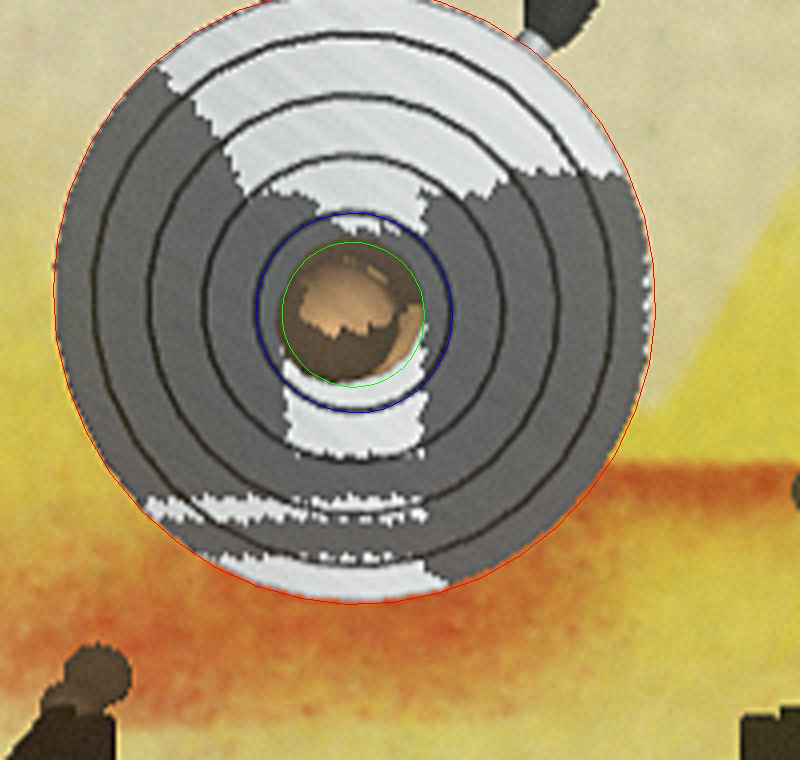

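View pics/l_s.png

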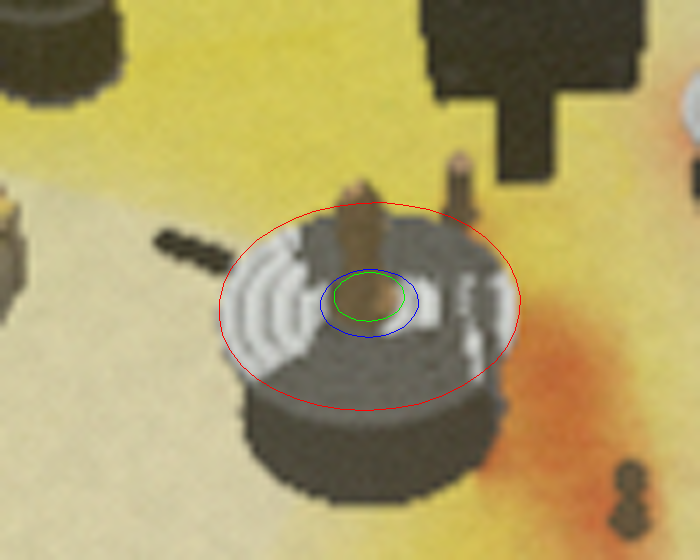

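The king now stands inside the innermost ring with an even gap all round, within about 1 mm of centre. Before pushing the handle, I'll measure the handle again and check how close the spray cans are.

Run:
```python
from h import *
q=r.camera("top"); save(q,"m_t.png",(),(200,80,340,220),5)
s=r.camera("side"); save(s,"m_s.png",(),(150,110,290,240),5)
w=r.camera("wrist"); save(w,"m_w.png",(),None,1.5)
def tri(a,ua,b,ub):
    M=[];y=[]
    for p,u in((a,ua),(b,ub)):
        T=np.array(p["camera_from_world"]);n=und(p,[u])[0]
        for i in(0,1): M.append(T[i,:3]-n[i]*T[2,:3]); y.append(n[i]*T[2,3]-T[i,3])
    return np.linalg.lstsq(np.array(M),np.array(y),rcond=None)[0]
print(tri(q,(280,104),s,(193,122.5)),tri(q,(244,101),s,(172.5,140.5)))
```

```text
[0.7844939  0.06460797 0.17829028] [0.79585319 0.16918442 0.18043668]
```

View pics/m_t.png

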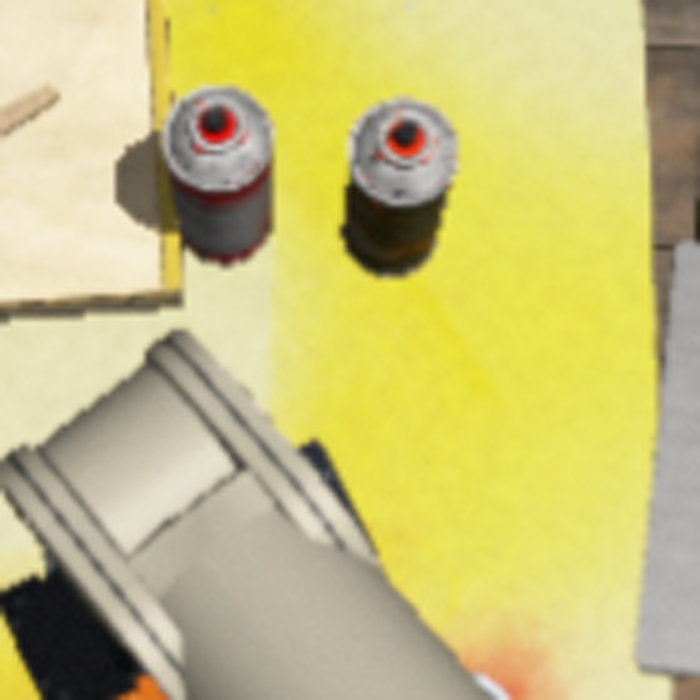

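View pics/m_w.png

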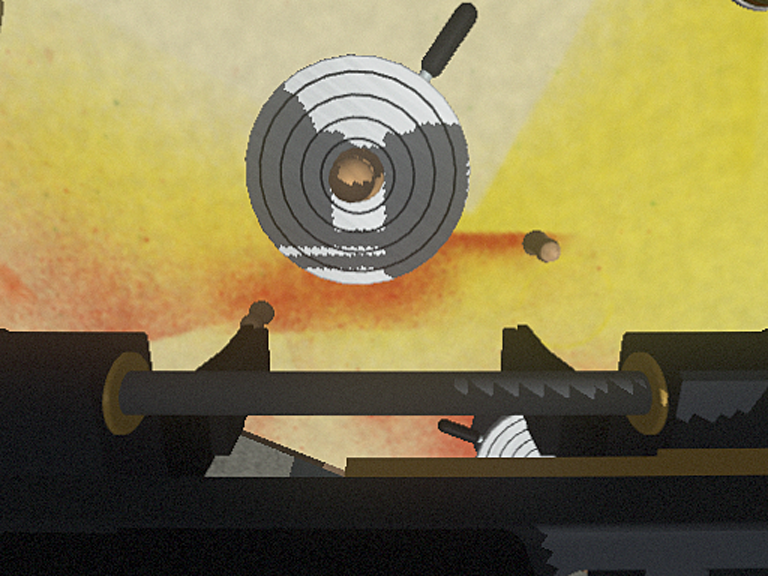

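```bash
python3 -m jog '[[0,0,0,0,0,0.131,-1],[0,0,0,0,0,0.131,-1],[0,0,0,0,0,0.131,-1],[2.5,0.24,0,0,0,0,-1],[2.5,0.24,0,0,0,0,-1],[2.6,0.24,0,0,0,0,-1],[2.6,0.24,0,0,0,0,-1],[2.5,0.24,0,0,0,0,-1],[0,0,0,0,0,0,-1],[0,0,0,0,0,0,-1],[0,0,0,0,0,0,-1]]'
python3 - <<'E'
from h import *
s=r.read_state(); print(s["ee_pos"],s["joint_positions"].round(2))
p=r.camera("wrist"); save(p,"n_w.png")if 0 else save(p,"n_w.png",(),None,1.5)
q=r.camera("side"); save(q,"n_s.png",(),(170,110,310,240),5)
E
```

```text
time: 12.68
ee_pos: [0.6393, 0.1826, 0.1632]
eef_rot: [1.0, 0.026, -0.0, 0.0]
ft_force: [0.6, -1.0, 0.2]
width: 0.0006
[0.63928003 0.18259794 0.16321657] [ 0.19  0.58 -0.78  1.4   0.41  1.32 -2.12]
```

View pics/n_w.png

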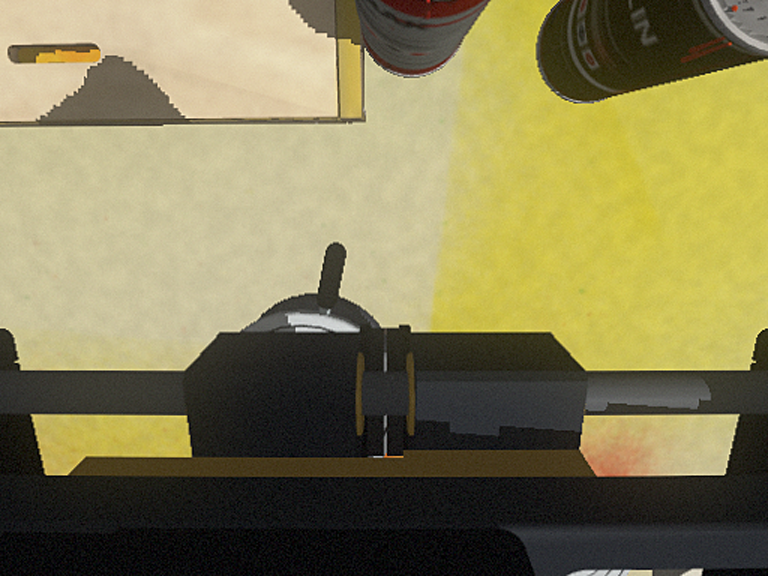

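View pics/n_s.png

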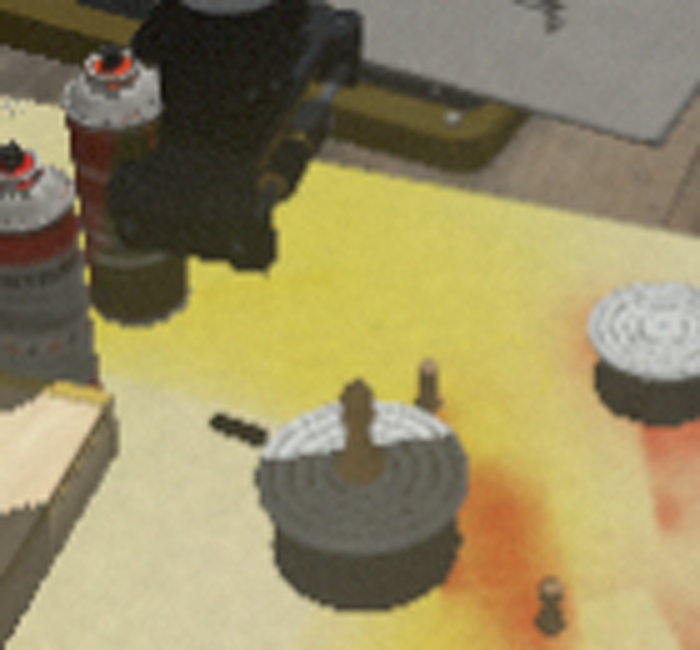

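```bash
python3 -m jog '[[0,0,2.5,0,0,0,-1],[0,0,2.5,0,0,0,-1],[0,0,2.5,0,0,0,-1],[0,0,2,0,0,0,-1],[0,0,1,0,0,0,-1],[0,0,0,0,0,0,-1],[0,0,0,0,0,0,-1],[0,0,0,0,0,0,-1]]'
python3 - <<'E'
from h import *
p=r.camera("wrist"); save(p,"o_w.png",(),None,1.5)
q=r.camera("side"); save(q,"o_s.png",(),(170,110,310,240),5)
E
```

```text
time: 13.78
ee_pos: [0.6404, 0.1825, 0.059]
eef_rot: [1.0, 0.026, 0.001, -0.0]
ft_force: [0.0, -0.2, -0.4]
width: 0.0005
```

View pics/o_w.png

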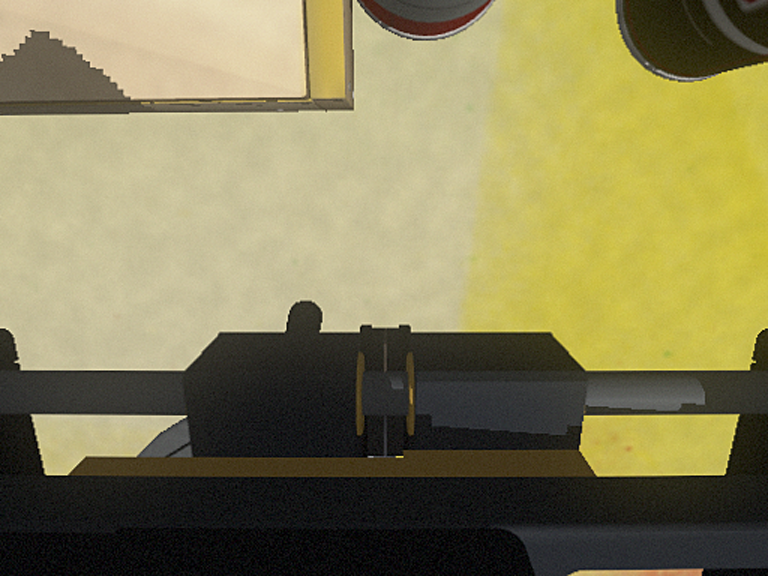

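View pics/o_s.png

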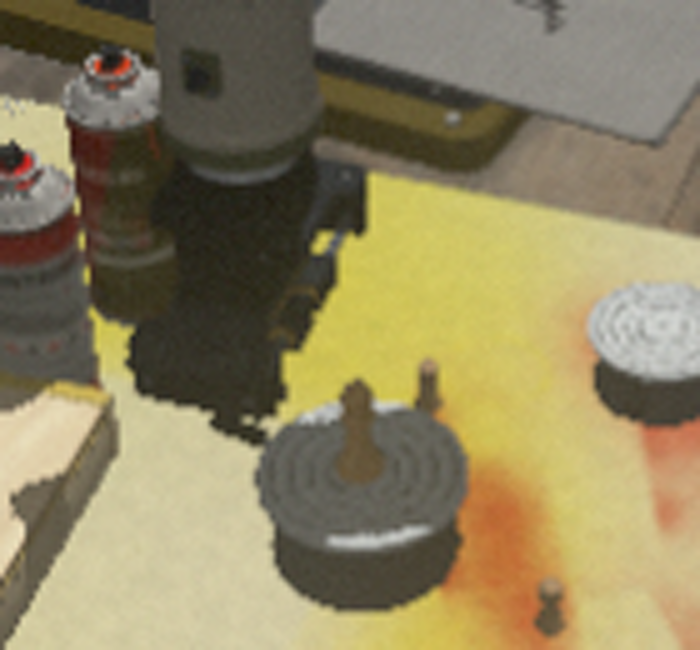

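```bash
python3 -m jog '[[0.238,-0.412,0,0,0,-0.0524,-1],[0.238,-0.412,0,0,0,-0.0524,-1],[0.238,-0.412,0,0,0,-0.0524,-1],[0.238,-0.412,0,0,0,-0.0524,-1],[0.238,-0.412,0,0,0,-0.0524,-1],[0.238,-0.412,0,0,0,-0.0524,-1],[0.238,-0.412,0,0,0,-0.0524,-1],[0,0,0,0,0,0,-1]]'
python3 - <<'E'
from h import *
s=r.read_state(); d=s["ee_pos"]-[.5605,.2258,0]; print(s["joint_positions"].round(2),np.hypot(d[0],d[1]),np.degrees(np.arctan2(d[1],d[0])))
q=r.camera("side"); save(q,"p_s.png",(),(170,110,310,240),5)
E
```

```text
time: 14.88
ee_pos: [0.6503, 0.2141, 0.0582]
eef_rot: [0.978, 0.208, 0.0, -0.0]
ft_force: [0.0, -0.3, -0.1]
width: 0.0006
[ 0.15  0.74 -0.79  1.43  0.54  1.19 -1.86] 0.09052354962788754 -7.433473000642354
```

View pics/p_s.png

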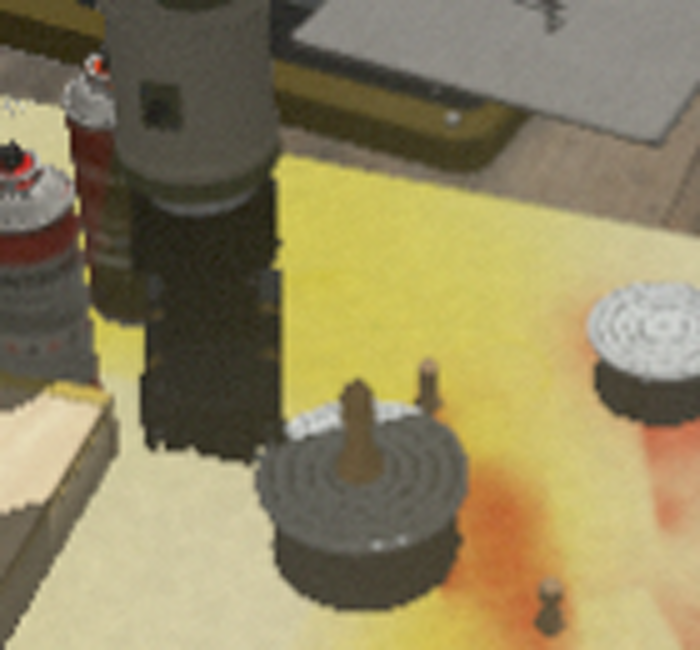

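```bash
python3 -m jog '[[0.238,-0.412,0,0,0,-0.0524,-1],[0.238,-0.412,0,0,0,-0.0524,-1],[0.238,-0.412,0,0,0,-0.0524,-1],[0.238,-0.412,0,0,0,-0.0524,-1],[0.238,-0.412,0,0,0,-0.0524,-1],[0.238,-0.412,0,0,0,-0.0524,-1],[0.238,-0.412,0,0,0,-0.0524,-1],[0.238,-0.412,0,0,0,-0.0524,-1],[0.238,-0.412,0,0,0,-0.0524,-1],[0.238,-0.412,0,0,0,-0.0524,-1],[0.238,-0.412,0,0,0,-0.0524,-1],[0.238,-0.412,0,0,0,-0.0524,-1],[0.238,-0.412,0,0,0,-0.0524,-1],[0.238,-0.412,0,0,0,-0.0524,-1],[0.238,-0.412,0,0,0,-0.0524,-1],[0,0,0,0,0,0,-1]]'
python3 - <<'E'
from h import *
s=r.read_state(); d=s["ee_pos"]-[.5605,.2258,0]; print(s["joint_positions"].round(2),np.hypot(d[0],d[1]),np.degrees(np.arctan2(d[1],d[0])))
q=r.camera("side"); save(q,"q_s.png",(),(170,110,310,240),5)
q=r.camera("top"); save(q,"q_t.png",(),(170,120,310,250),5)
E
```

```text
time: 16.92
ee_pos: [0.6321, 0.2811, 0.0581]
eef_rot: [0.824, 0.566, 0.0, -0.0]
ft_force: [0.7, -1.1, -0.1]
width: 0.0004
[ 0.11  0.81 -0.93  1.41  0.66  1.25 -1.24] 0.09045114455601148 37.695148578289505
```

View pics/q_s.png

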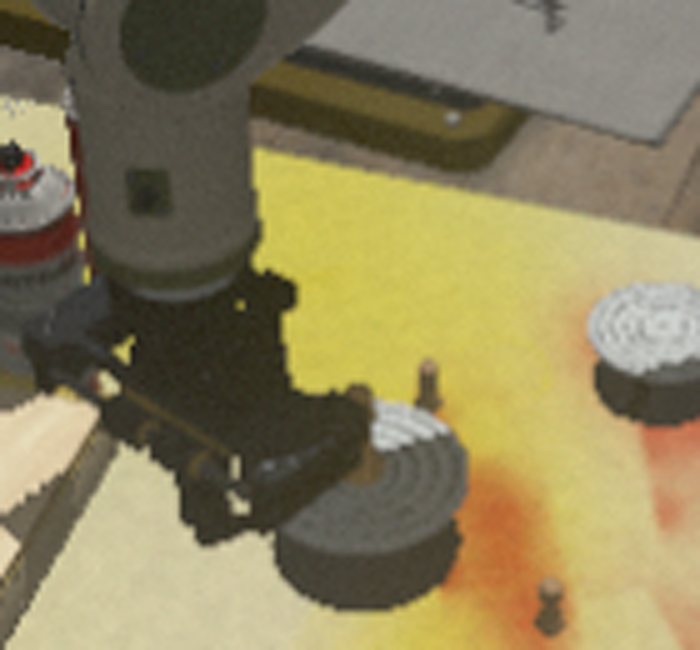

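View pics/q_t.png

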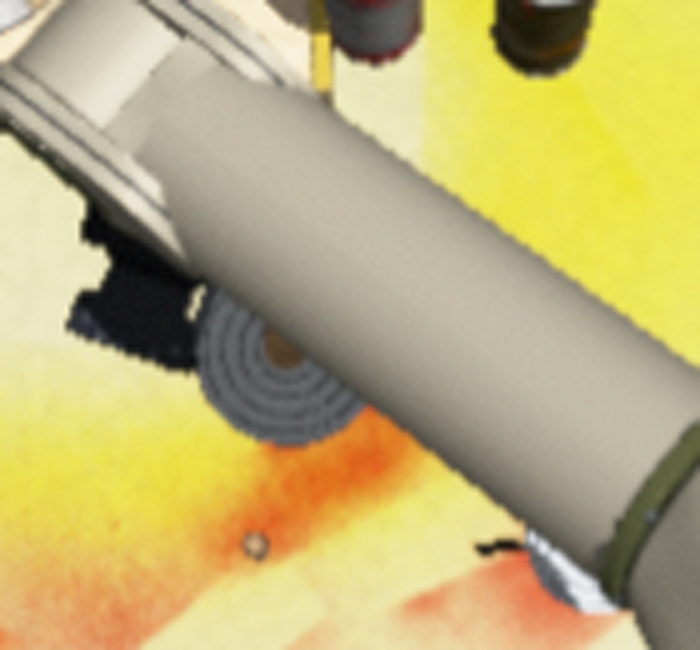

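```bash
python3 -m jog '[[0.238,-0.412,0,0,0,-0.0524,-1],[0.238,-0.412,0,0,0,-0.0524,-1],[0.238,-0.412,0,0,0,-0.0524,-1],[0.238,-0.412,0,0,0,-0.0524,-1],[0.238,-0.412,0,0,0,-0.0524,-1],[0.238,-0.412,0,0,0,-0.0524,-1],[0.238,-0.412,0,0,0,-0.0524,-1],[0.238,-0.412,0,0,0,-0.0524,-1],[0.238,-0.412,0,0,0,-0.0524,-1],[0.238,-0.412,0,0,0,-0.0524,-1],[0.238,-0.412,0,0,0,-0.0524,-1],[0.238,-0.412,0,0,0,-0.0524,-1],[0.238,-0.412,0,0,0,-0.0524,-1],[0.238,-0.412,0,0,0,-0.0524,-1],[0.238,-0.412,0,0,0,-0.0524,-1],[0.159,-0.275,0,0,0,-0.035,-1],[0.08,-0.138,0,0,0,-0.0175,-1],[0,0,0,0,0,0,-1],[0,0,0,0,0,0,-1]]'
python3 - <<'E'
from h import *
s=r.read_state(); d=s["ee_pos"]-[.5605,.2258,0]; print(s["joint_positions"].round(2),np.hypot(d[0],d[1]),np.degrees(np.arctan2(d[1],d[0])))
q=r.camera("side"); save(q,"r_s.png",(),(170,110,310,240),5)
q=r.camera("top"); save(q,"r_t.png",(),(170,120,310,250),5)
E
```

```text
time: 19.4
ee_pos: [0.5673, 0.3161, 0.058]
eef_rot: [0.522, 0.853, -0.0, 0.0]
ft_force: [0.4, 0.6, -0.1]
width: 0.0004
[ 0.16  0.82 -1.1   1.53  0.76  1.26 -0.57] 0.09051110945124063 85.68503362059887
```

View pics/r_s.png

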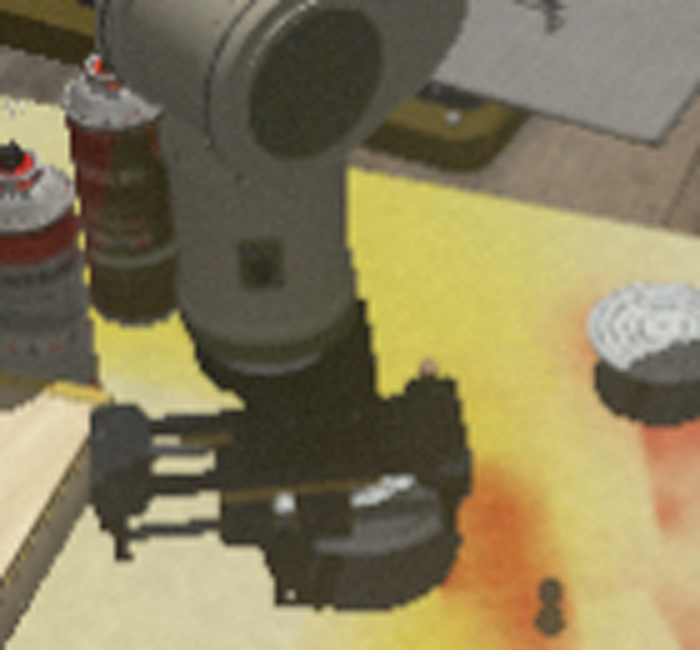

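View pics/r_t.png

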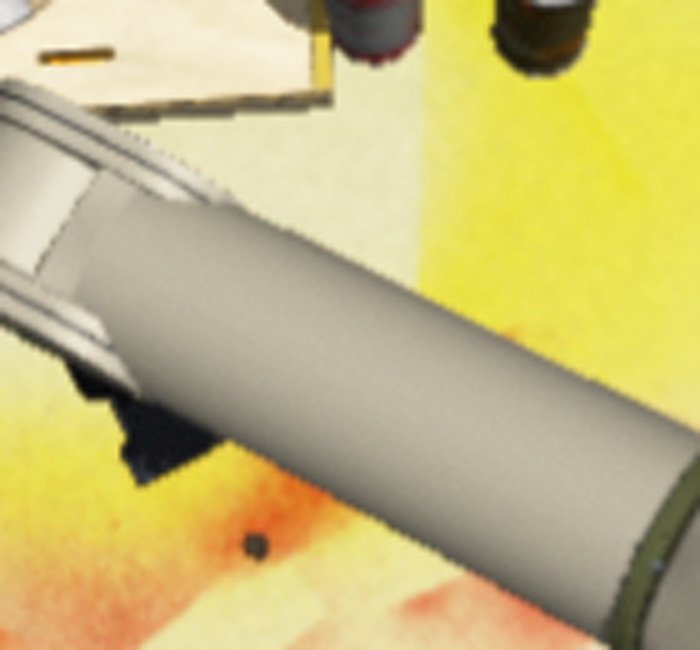

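```bash
python3 -m jog '[[0,0.4,0,0,0,0,-1],[0,0.8,0,0,0,0,-1],[0,0.8,0,0,0,0,-1],[0,0,0,0,0,0,-1],[0,0,-2,0,0,0,-1],[0,0,-4,0,0,0,-1],[0,0,-4,0,0,0,-1],[0,0,-5,0,0,0,-1],[-2,1,0,0,0,0,-1],[-4,2,0,0,0,0,-1],[-4,0.5,0,0,0,0,-1],[-4,0,0,0,0,0,-1],[-2.5,0,0,0,0,0,-1],[0,0,0,0,0,0,-1],[0,0,0,0,0,0,-1],[0,0,0,0,0,0,-1],[0,0,0,0,0,0,-1]]'
python3 - <<'E'
from h import *
p=r.camera("wrist"); s=r.read_state(); print(s["ee_pos"])
c=np.array([.5605,.2258,.06])
P=[(ring(c,.0195),(255,0,0)),(ring(c,.06),(0,0,255)),(ring(c,.014,.0635),(0,255,0))]
save(p,"s_w.png",P,None,1.5)
q=r.camera("side"); save(q,"s_s.png",(),(170,110,310,240),5)
E
```

```text
time: 21.62
ee_pos: [0.6908, 0.1952, 0.2082]
eef_rot: [0.521, 0.853, 0.0, 0.0]
ft_force: [0.4, 0.3, 0.4]
width: 0.0005
[0.69088435 0.19501602 0.20817272]
```

View pics/s_w.png

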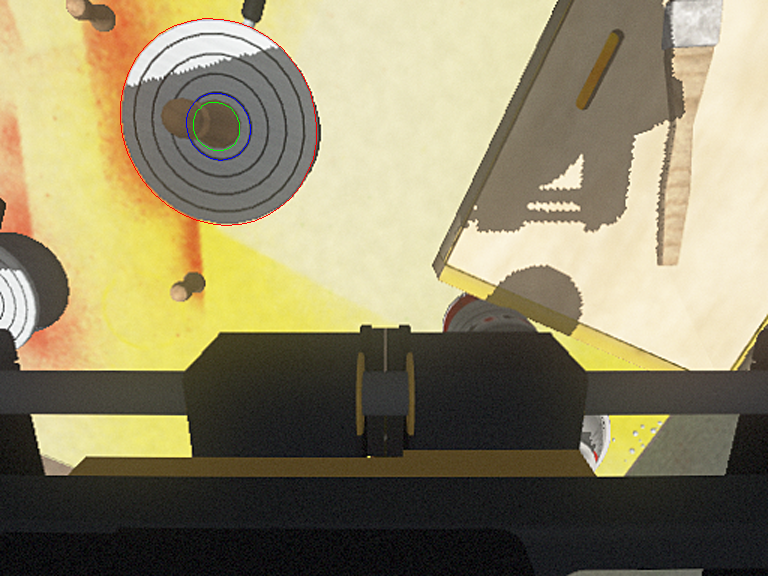

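View pics/s_s.png

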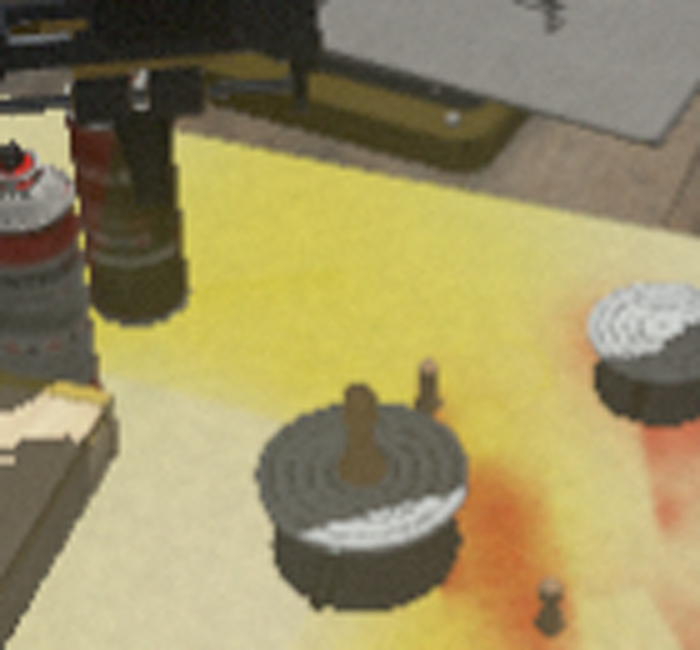

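Run:
```python
from h import *
p=r.camera("wrist")
c=np.array([.5605,.2258,.06])
h=plane(p,[[168.3,8]],.054)[0]-c; print(h,np.degrees(np.arctan2(h[1],h[0])))
P=[(ring(c,.06),(0,0,255)),(ring(c,.0195),(255,0,0))]
save(p,"t_w.png",P,(75,5,225,155),5)
```

```text
[-0.00774013  0.06797172 -0.006     ] 96.49644893486429
```

View pics/t_w.png

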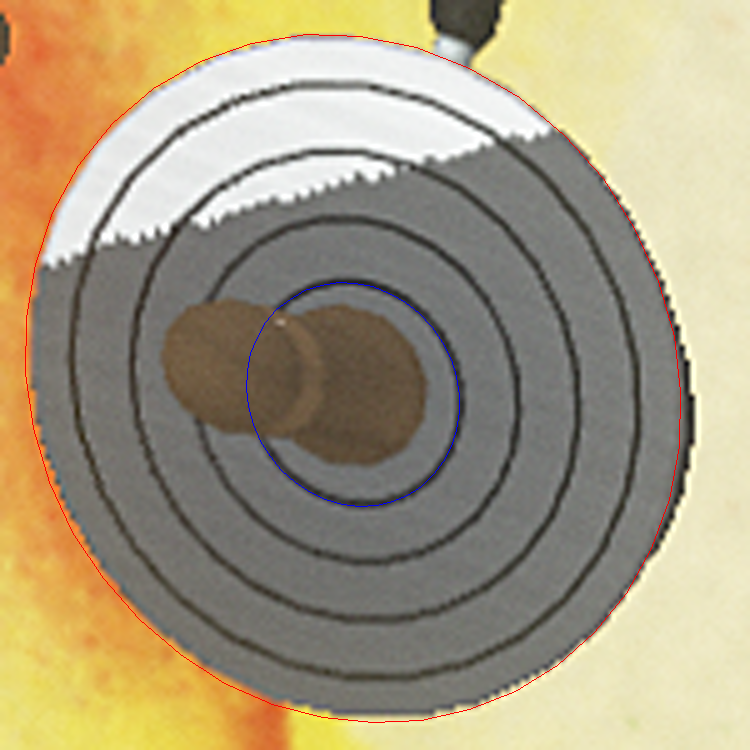

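```bash
python3 -m jog '[[0,0,0,0,0,0,-1],[0,0,0,0,0,0,-1]]'; python3 -c "
from bench import r
print(r.close_job())"
```

```text
time: 22.02
ee_pos: [0.6912, 0.1943, 0.208]
eef_rot: [0.522, 0.853, -0.0, 0.0]
ft_force: [1.2, -0.2, 0.4]
width: 0.0003
the job is handed in; nothing more can be done
None
```

The king now stands centred on the wheel, and the wheel has been turned about 106° anticlockwise. I handed the job in at about 22 s, and no verdict came back.

**What I did:** I slid the king about 38 mm to the wheel's centre, pushing its foot slowly with one finger and never gripping it. I then pushed the handle round with the closed fingertips, backed off and raised the arm clear.

**Last checks:**
- **King:** it stands upright in the side and wrist pictures. Its foot is inside the innermost ring with an even gap, about 1 mm from the centre.
- **Wheel:** the handle measured at about 96.5°, against about −9.6° at the start. I saw no movement between the last pictures, but I did not measure its speed.
- **Other things:** both pawns stood where they were. I did not look at the cap, slat and block again, but the arm worked well away from them.
- **Robot:** the tool was clear of everything, and its force reading was about 1 N, which is its usual noise.

No check failed. My first two wrist pictures disagreed by about 1.6 mm because the arm was still settling. I measured again once it had stopped.

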